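Load a plate under the leaf spring of a bench fixture

TASK

Load the aluminium plate into the bench fixture: with your fingertips on the top of the plate, behind its cross rib, press it down hard against the sprung lift pad and, keeping it pressed down, slide it forward under the bridge and the leaf spring until it is fully home against the end stop and the lift pad has sprung up behind it. Do not grip or lift the plate, do not disturb the loose things round about, and leave the plate lying flat, held by the spring, with your hand clear.

Things in the scene. Friction and masses are not known exactly. Their poses are not given: they have to be found in the camera images.
- fixture: Dark steel fixture, fixed, 234 x 92 mm; its own +x is the sliding direction. Origin on the underside (bench), on the centre line, 90 mm from the open rear end, 144 mm from the front end. A channel 60 mm wide runs along x between rails; its floor is 12 mm above the bench, the rail tops 24 mm. A bridge crosses it, a leaf spring slopes down behind the bridge, an end stop closes it.
- plate: Loose aluminium plate, 120 x 57 x 12 mm, 0.2 kg, in the channel on the raised lift pad, nose just short of the bridge. Origin at the centre of its underside, +x towards its nose, along the fixture's x. On top a cross rib, 50 mm long in y, 6 mm high, from x = -18 to -12 mm; the flat area behind it (x = -60 to -18 mm) is for the fingertips, which can push against the rib.
- press_area (a point): Point on the top face of the plate in the middle of the finger area, 21 mm behind the rib (plate x = -39 mm, y = 0). At the start it is 34 mm above the bench, pressed down it is 24 mm above the bench.
- plate_nose (a point): Centre of the lower front edge of the plate (plate x = 60 mm, z = 0).
- bridge_entry (a point): On the channel floor, centre line, below the bridge face that the plate meets (fixture x = 70 mm). The steel bridge spans x = 70 to 84 mm; its underside is 15.5 mm above the channel floor (the raised plate's top is at 22 mm, the pressed plate's at 12 mm), its top 38.5 mm above the bench, screw heads to 42 mm. With the plate home its rib ends in front of the bridge by 8 mm.
- stop_face (a point): On the channel floor, centre line, at the face of the end stop (fixture x = 134 mm). The plate is home when its nose touches it.
- lift_pad (a joint): Sprung pad in the channel floor, 86 x 44 mm, from fixture x = -78 to 8 mm. Value in m: 0 = up, 10 mm above the floor; 0.01 = pressed flush with the floor. Pressing it takes 6 N at first and 10 N when flush, less the plate's weight of about 2 N; when the plate has gone past it, it springs up behind the plate.
- leaf_spring (a joint): Leaf spring behind the bridge, 34 mm wide, sloping down to about 5 mm above the channel floor at fixture x = 116 mm. Value in rad: 0 = hanging free; about 0.2 when lying on top of the plate, then pressing it down with about 4 N.
- rod: Loose thin steel rod, 146 x 10 x 9 mm, lying beside the fixture on its left (+y) side; leave alone.
- block: Loose steel block with holes, 76 x 51 x 25 mm, left on the bench; leave alone.
- offcut: Loose sawn aluminium block, 66 x 54 x 78 mm high, standing on the bench to the right; leave alone.
- riser: Loose upright steel block, 50 x 42 x 114 mm, standing behind the fixture to the right; leave alone.
- deburrer: Loose deburring tool with a blue handle, 137 x 17 x 17 mm, lying beside the fixture on its right (-y) side; leave alone.
Things that resemble listed ones, but are neither listed nor needed, are in the scene too. Several things have the shape of the plate; the one meant has the colours described above.

How it is judged:
On the way:
1. the plate, pressed down by the fingers with the lift pad at least 7 mm down, has its nose more than 15 mm under the bridge (contact force between the fingers and plate above 3 N and value of joint lift_pad above 0.007 m and x of plate_nose in the frame of bridge_entry above 0.015 m), for 0.1 s.
At the end, for the whole second after the job is handed in: The plate lies flat (within 2 degrees) and at rest on the channel floor, its nose within 4 mm of the end stop, the leaf spring lying on top of it and the lift pad sprung up behind it (x of plate_nose in the frame of stop_face above -0.004 m and z of plate_nose in the frame of stop_face below 0.003 m and angle between plate's own z axis and vertical below 0.035 rad and value of joint lift_pad below 0.002 m and value of joint leaf_spring above 0.1 rad and linear speed of plate below 0.02 m/s); the robot touches nothing.
It fails at once if the plate is lifted out of the channel (more than 10 mm above its start height) (height (world z) of plate above 0.032 m).
It fails at once if a loose bystander is moved more than 20 mm (distance of any of deburrer, rod, block, offcut, riser from where it was at the start of the episode above 0.02 m).
It also fails if it takes over 42 s, if anything falls off the work surface, if the arm or the gripper's body presses on something with over 40 N, if the wrist force passes 120 N, or if a joint passes its speed limit or range.

ROBOT

A 6-joint arm with a two-finger parallel gripper is mounted at the origin on a cart in front of the work surface, level with it; the furniture and walls round the work are solid. World frame = base frame: x ahead of the robot, y to its left, z up, the work surface at z = 0. Lengths are in m, angles in rad, forces in N, time in s.
With the tool pointing down it reaches from about 0.325 to 0.9 m from the base axis. Payload 6.1 kg.
Tool frame: the origin (TCP) lies midway between the tips of the shut fingers; the grasp point (between the pads) lies 19 mm behind it; z points along the fingers, y is the line along which they close (so a half turn about z gives the same grasp; the last joint's range is limited). The gripper opens to 85 mm and grips with 20 to 120 N. Pads are 22 mm wide; open, the fingers measure 114 mm over their backs; the gripper's body (76 mm by 85 mm) begins 54 mm behind the grasp point. The pads swing forward as they close: fully open they stand 13 mm farther back than shut.
Start: joints at [-1.44, 0.22, 1.526, -0, 1.395, -0.126], TCP at [0.159, -0.604, 0.231] pointing down, gripper open.
Joint ranges: [-2.98, 2.98], [-0.91, 2.08], [0.09, 2.57], [-1.24, 4.39], [0.2, 2.65], [-2.68, 2.68]. Speed limits (rad/s): [2.57, 2.57, 3.01, 3.14, 3.14, 3.14].

INTERFACE

Orientations are given as [roll, pitch, yaw] about the fixed x, y, z axes, in that order (R = Rz(yaw) Ry(pitch) Rx(roll)).
In Python, from plant import movep, move_l, set_joints, gripper_to, hold, inverse_kinematics, observe, get_image, get_calibration, Unreachable, job_done gives the robot as it stands. Calls block until the motion is done:
- movep(position, orientation): joint-space move of the TCP to a pose.
- move_l(position, feed=0.15, rotation=None, max_force=None): straight line of the TCP; rotation=None keeps the orientation; feed is the mean speed in m/s. With max_force (N) it stops when the force on the tool has changed by that much, and returns True; else False.
- set_joints(angles): joint-space move.
- gripper_to(opening, f_grip=None): finger opening in m; f_grip is the grip in N (None keeps the last); returns when the fingers have stopped.
- hold(seconds).
- inverse_kinematics(position, orientation): joint angles nearest the present ones, or None.
- observe(): the state.
- get_image(name): name is "side" or "top"; returns (picture, depth): 480x640x3 uint8, red, green, blue; 480x640 float32, m along the optical axis (not along the pixel's ray), 0 where there is no reading.
- get_calibration(name): a dict with "intrinsics" (3x3 intrinsics, pixels), "world_from_camera" (4x4, takes a point from camera to world coordinates). Camera axes: x right, y down, z forward; pixel columns grow to the right and rows downward; lengths in m; the calibration is good to about 2 mm. A picture is of the moment at which its call begins. get_calibration takes no time and is no camera call.
A pose or a line that the arm cannot do raises Unreachable and nothing moves.
- job_done(): hands the job in; it is judged then, once.
The state is a dict: "time_s": time; "q": joint angles; "joint_velocities": joint speeds; "joint_torque": joint torques, N m; "eef_pos": TCP position; "tcp_rot": TCP orientation; "ft_force": force on the tool from outside, world axes, zero at the start; "torque": the same for the moment, N m; "opening": finger opening in m; "grasp_force": force on a finger pad.
Only numpy, scipy, OpenCV 4.12 (cv2) and the standard library are available. Lean on these libraries where they do the work, as an engineer would, in place of code of your own. Each camera call takes 0.05 s, during which the arm holds its last target. There are 200 camera calls.

## Working session

There is one attempt and no reset: what is moved stays moved. The work goes in short steps, each a Python script; the robot and the scene stay as the last script left them, time stands still between calls to the robot, and variables do not carry over. Pictures are saved under pics/ and viewed, at most 10 in all, crops included, and the job is handed in when it is done.

```bash
mkdir -p pics; python3 - <<'E'
from plant import *
import cv2,numpy as np
for n in("top","side"):
    p,d=get_image(n); cv2.imwrite(f"pics/{n}0.png",p[:,:,::-1]); np.savez(f"{n}0.npz",p=p,d=d)
    c=get_calibration(n); print(n,np.round(c["intrinsics"],1).tolist(),np.round(c["world_from_camera"],3).tolist())
o=observe();print(o["time_s"],o["tcp_rot"],o["ft_force"])
E
```

```text
top [[545.4, 0.0, 310.9], [0.0, 545.4, 240.7], [0.0, 0.0, 1.0]] [[0.026, -0.998, 0.065, 0.453], [-1.0, -0.027, -0.005, -0.026], [0.006, -0.065, -0.998, 1.547], [0.0, 0.0, 0.0, 1.0]]
side [[555.7, 0.0, 316.6], [0.0, 555.7, 244.6], [0.0, 0.0, 1.0]] [[-0.88, -0.285, 0.379, 0.102], [-0.474, 0.545, -0.692, 0.832], [-0.009, -0.789, -0.615, 0.789], [0.0, 0.0, 0.0, 1.0]]
0.1 [-3.13984698e+00 -2.03234746e-04  2.56753805e-01] [ 0.8505715  -0.01642239 -0.20660869]
```

View pics/top0.png

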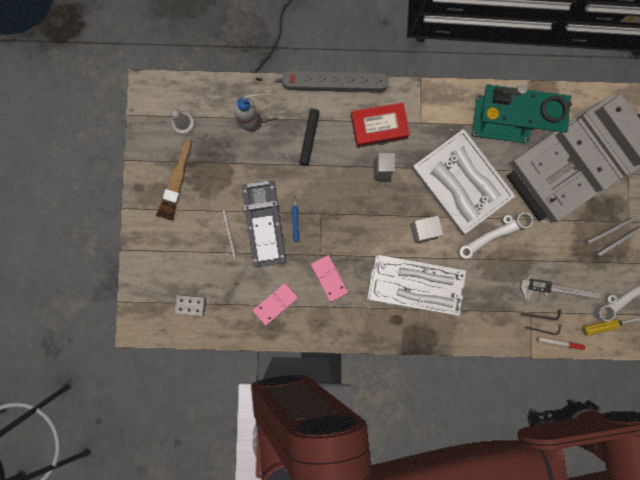

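View pics/side0.png

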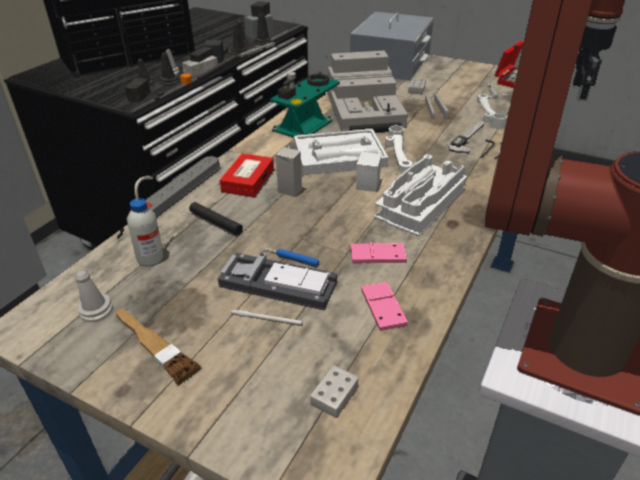

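The top view shows the fixture from its front at about (260,181) to its rear at (268,264). The plate is the white piece at about (265,240), with the rod on its left and the blue deburrer on its right. I'll measure the fixture and plate from depth.

```bash
cat > h.py <<'E'
import cv2,numpy as np
from plant import *
def world(n,d):
    c=get_calibration(n);K=c["intrinsics"];T=np.array(c["world_from_camera"])
    v,u=np.mgrid[:480,:640]
    P=np.stack([(u-K[0][2])/K[0][0]*d,(v-K[1][2])/K[1][1]*d,d],-1)
    return P@T[:3,:3].T+T[:3,3]
E
python3 - <<'E'
from h import *
f=np.load("top0.npz");p,d=f["p"],f["d"];W=world("top",d)
reg=np.zeros((480,640),bool);reg[172:272,238:291]=1
b=W[reg&(d>0)];print("bench z",np.median(W[280:300,230:250,2]),np.median(W[150:170,230:290,2]))
m=reg&(W[...,2]>.013)&(W[...,2]<.06)
def rect(m,t):
    n,l,s,c=cv2.connectedComponentsWithStats(m.astype(np.uint8));k=1+s[1:,4].argmax();m=l==k
    q=W[m];r=cv2.minAreaRect((q[:,:2]*1000).astype(np.float32));print(t,m.sum(),r,cv2.boxPoints(r).round(1).tolist(),"z",np.percentile(q[:,2],[5,50,95]).round(4));return m
rect(m,"fix")
w=reg&(p.min(-1)>170);w[:200]=0
rect(w,"plate")
im=cv2.resize(p[165:280,225:305,::-1],None,fx=5,fy=5,interpolation=cv2.INTER_CUBIC);cv2.imwrite("pics/c1.png",im)
E
```

```text
bench z 0.0005572272504174025 0.000378591823310126
fix 2461 ((601.0331420898438, 103.42292022705078), (237.37181091308594, 92.01195526123047), 10.15785026550293) [[476.1000061035156, 127.80000305175781], [492.29998779296875, 37.20000076293945], [726.0, 79.0999984741211], [709.7000122070312, 169.60000610351562]] z [0.0154 0.0283 0.0402]
plate 825 ((519.1695556640625, 71.29220581054688), (216.15072631835938, 92.54627990722656), 32.77602767944336) [[403.29998779296875, 51.70000076293945], [453.3999938964844, -26.100000381469727], [635.0999755859375, 90.9000015258789], [585.0, 168.6999969482422]] z [0.0291 0.0346 0.0415]
```

View pics/c1.png

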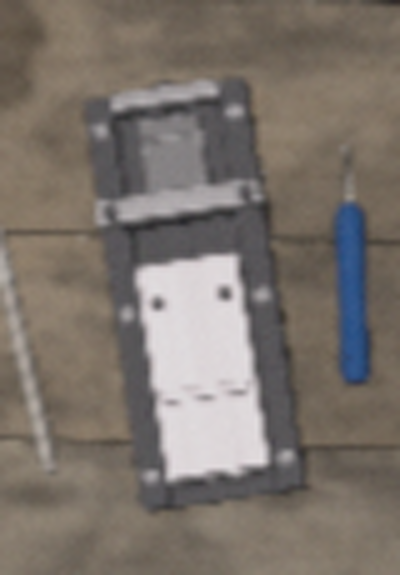

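The crop shows the plate's nose edge at about (188,260), its rear edge at about (217,475), and the rib line at y≈393. I'll convert these to the fixture frame and move above.

```bash
cat >> h.py <<'E'
YAW=np.radians(10.16);U=np.array([np.cos(YAW),np.sin(YAW)]);V=np.array([-U[1],U[0]])
C=np.array([.6010,.1034])-.027*U
def fx(x,z,y=0.): return [*(C+x*U+y*V),z]
RPY=[np.pi,0,YAW]
def st(t):
    o=observe();q=np.array(o["eef_pos"]);r=q[:2]-C;print(t,"t%.2f x%.1f y%.1f z%.1f mm F"%(o["time_s"],r@U*1e3,r@V*1e3,q[2]*1e3),np.round(o["ft_force"],1),flush=True)
def ray(n,u,v,z):
    c=get_calibration(n);K=np.array(c["intrinsics"]);T=np.array(c["world_from_camera"])
    r=T[:3,:3]@np.linalg.solve(K,[u,v,1]);p=T[:3,3]+r*(z-T[2,3])/r[2];q=p[:2]-C;return np.round([q@U*1e3,q@V*1e3],1)
E
python3 - <<'E'
from h import *
for t,a,b,z in[("nose",188,260,.034),("rear",217,475,.034),("rib",205,393,.04),("bridge rear",188,218,.0385),("bridge front",180,188,.0385),("fix rear",222,500,.024),("stop front",162,85,.024),("railL",105,212,.03),("railR",268,195,.03)]:
    print(t,ray("top",225+a/5-.4,165+b/5-.4,z))
gripper_to(0.0)
movep(fx(-30e-3,.15),RPY);st("above");print(np.round(observe()["q"],2),observe()["opening"])
p,d=get_image("side");cv2.imwrite("pics/s1.png",cv2.resize(p[170:340,180:380,::-1],None,fx=4,fy=3.5))
E
```

```text
nose [42.1 -1.5]
rear [-78.9  -0. ]
rib [-33.3  -0.4]
bridge rear [64.8 -5.2]
bridge front [82.1 -3.2]
fix rear [-92.7  -0.1]
stop front [143.5  -0.7]
railL [76.2 40.8]
railR [ 72.  -50.7]
above t3.69 x-29.8 y-0.8 z150.1 mm F [0.5 0.2 0.6]
[ 0.03  0.12  1.8  -0.    1.22  1.42] 0.0002668640804046355
```

View pics/s1.png

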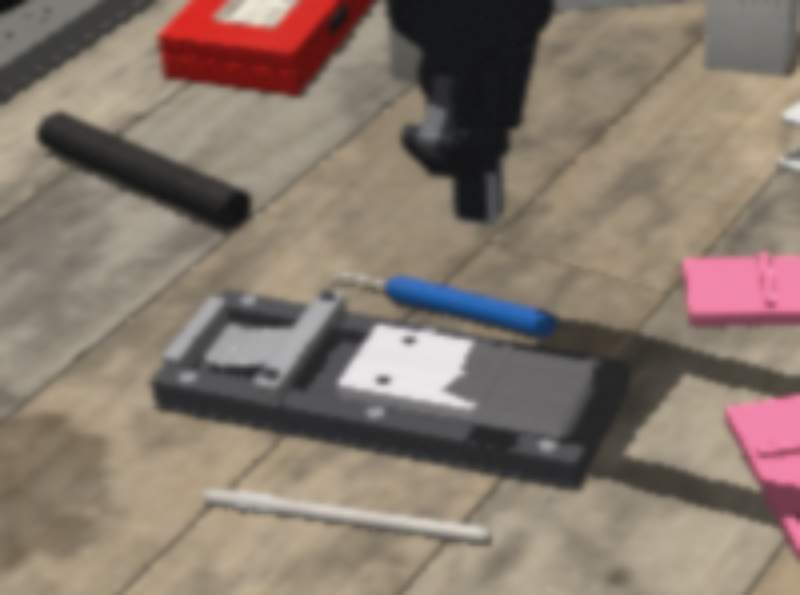

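The side view shows the gripper shut above the plate with nothing in the way. Its shadow covers the rear half of the plate. The plate's origin is at fixture x≈-18, with the rib at about -36 to -30, so I'll press down at x≈-54.

```bash
python3 - <<'E'
from h import *
move_l(fx(-.054,.15),feed=.1)
move_l(fx(-.054,.045),feed=.1);st("low")
print(move_l(fx(-.054,.026),feed=.02,max_force=3));st("touch")
for z in(.030,.026,.024,.022):
    print(move_l(fx(-.054,z),feed=.02,max_force=25));st(z)
    if observe()["ft_force"][2]>18: break
E
```

```text
low t5.33 x-53.3 y-0.1 z45.7 mm F [ 1.1 -0.   0.2]
True
touch t5.99 x-54.1 y0.0 z31.9 mm F [ 0.  -0.6  4.2]
False
0.03 t6.24 x-53.9 y-0.0 z30.2 mm F [-1.1  0.2  5. ]
False
0.026 t6.59 x-53.9 y-0.0 z26.3 mm F [-1.5  0.5  7. ]
False
0.024 t6.84 x-53.9 y-0.0 z24.4 mm F [-1.4 -0.7  5.7]
False
0.022 t7.09 x-53.8 y-0.0 z24.0 mm F [-8.7 -0.7 20.6]
```

Flush at about 20 N. Now I'll slide forward in steps.

```bash
python3 - <<'E'
from h import *
for x in(-.045,-.035,-.02,-.005,.01,.025,.035,.04):
    r=move_l(fx(x,.022),feed=.03,max_force=35);st((x,r))
    if r or np.linalg.norm(observe()["ft_force"])>60: break
p,d=get_image("top");cv2.imwrite("pics/t2.png",cv2.resize(p[165:280,225:305,::-1],None,fx=5,fy=5,interpolation=cv2.INTER_CUBIC))
E
```

```text
(-0.045, False) t7.54 x-45.9 y-0.1 z23.9 mm F [-12.7  -2.2  24. ]
(-0.035, False) t8.03 x-35.9 y-0.1 z24.0 mm F [-11.9  -2.7  23.9]
(-0.02, False) t8.68 x-21.0 y-0.1 z24.0 mm F [-13.5  -2.5  23.9]
(-0.005, False) t9.32 x-5.9 y-0.1 z24.0 mm F [-12.   -2.8  22.9]
(0.01, False) t9.97 x6.4 y-0.0 z23.9 mm F [-22.4  -4.1  31.3]
(0.025, False) t10.62 x21.6 y0.0 z23.9 mm F [-20.6  -3.   29.4]
(0.035, False) t11.11 x32.0 y0.1 z24.0 mm F [-19.4  -2.6  27.5]
(0.04, False) t11.43 x37.3 y0.0 z24.0 mm F [-17.5  -3.7  27. ]
```

View pics/t2.png

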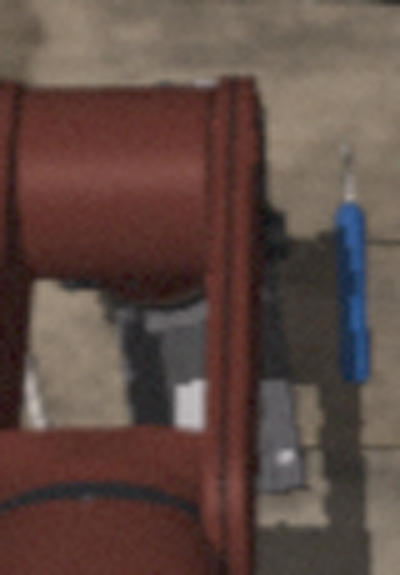

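The arm hides most of the fixture. A white patch at about (190,405) needs checking, so I'll use the side view.

```bash
python3 - <<'E'
from h import *
p,d=get_image("side");cv2.imwrite("pics/s2.png",cv2.resize(p[230:320,200:350,::-1],None,fx=5,fy=5,interpolation=cv2.INTER_CUBIC));st("")
print(ray("top",225+190/5,165+430/5,.024),ray("top",225+190/5,165+380/5,.024))
E
```

```text
t11.53 x37.3 y0.0 z23.9 mm F [-17.6  -3.6  26.7]
[-52.6  11. ] [-24.9   6.9]
```

View pics/s2.png

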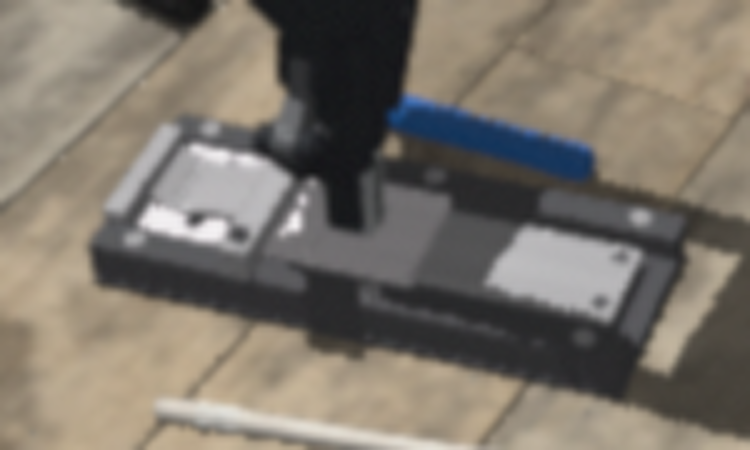

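The plate is under the bridge, with its white nose visible beneath the leaf at (180,220). The light patch on the right, at about (565,270), is the lift pad. I'll push on to the stop.

```bash
python3 - <<'E'
from h import *
for x in np.arange(.042,.062,.002):
    r=move_l(fx(x,.022),feed=.02,max_force=30);st((round(x,3),r))
    if r or observe()["ft_force"][0]<-38: break
E
```

```text
(np.float64(0.042), False) t11.78 x39.0 y0.0 z24.0 mm F [-19.6  -3.6  27.6]
(np.float64(0.044), False) t12.03 x41.0 y0.0 z24.0 mm F [-19.5  -3.9  27.4]
(np.float64(0.046), False) t12.28 x42.1 y0.1 z23.9 mm F [-22.3  -3.9  29.9]
(np.float64(0.048), False) t12.53 x42.2 y0.1 z24.0 mm F [-29.5  -6.3  37.5]
(np.float64(0.05), False) t12.78 x42.2 y0.1 z23.9 mm F [-37.3  -7.7  44. ]
(np.float64(0.052), False) t13.03 x42.3 y0.1 z23.9 mm F [-43.7  -9.   50.4]
```

It stopped hard at x≈42, which matches home to within the measured offset. I'll unload, back off and check.

```bash
python3 - <<'E'
from h import *
move_l(fx(.045,.0232),feed=.02);st("relax")
move_l(fx(.043,.0245),feed=.02);st("unload")
move_l(fx(.036,.0255),feed=.03);st("back")
move_l(fx(.034,.06),feed=.06);st("up")
move_l(fx(.0,.20),feed=.15)
q=observe()["q"];q=list(q);q[0]-=.8;set_joints(q);st("clear")
for n,(a,b,c,e) in(("top",(165,280,225,305)),("side",(230,320,200,350))):
    p,d=get_image(n);np.savez(n+"3.npz",p=p,d=d);cv2.imwrite(f"pics/{n}3.png",cv2.resize(p[a:b,c:e,::-1],None,fx=5,fy=5,interpolation=cv2.INTER_CUBIC))
E
```

```text
relax t13.53 x42.1 y0.1 z24.0 mm F [-14.4  -3.1  19.2]
unload t13.80 x41.9 y0.1 z24.1 mm F [-5.8 -1.2  5.4]
back t14.18 x36.0 y-0.0 z25.3 mm F [ 0.3 -0.5 -0.7]
up t14.91 x33.9 y-0.0 z60.1 mm F [-0.5  1.   0.1]
clear t17.68 x-179.4 y-415.5 z198.6 mm F [ 0.1 -0.6 -0.3]
```

View pics/top3.png

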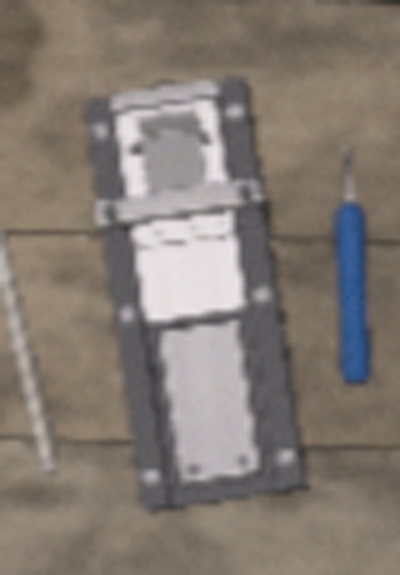

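View pics/side3.png

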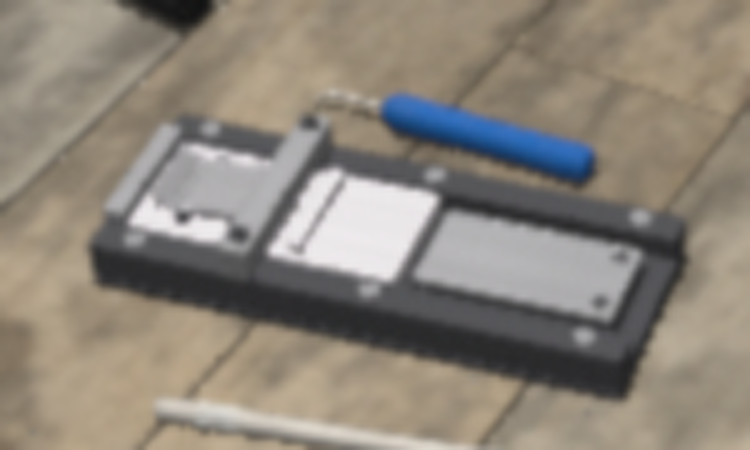

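Both views show the plate's nose against the stop at top-view y≈105, the leaf spring lying on it, and the lift pad behind it past the gap at y≈320. A quick depth check of the pad height, then I'll hand in.

```bash
python3 - <<'E'
from h import *
W=world("top",np.load("top3.npz")["d"])
f=lambda a,b:np.median(W[165+b//5-2:165+b//5+3,225+a//5-2:225+a//5+3,2])
z=f(205,400),f(195,285);print("pad,plate z",z,"nose/rear",ray("top",225+168/5,165+105/5,.024),ray("top",225+195/5,165+320/5,.024))
if z[0]>.018: hold(.3);print(job_done())
E
```

```text
pad,plate z (np.float64(0.023349854882562582), np.float64(0.025245164567897938)) nose/rear [130.5  -3.3] [ 8.  -0.7]
the job is handed in; nothing more can be done
None
```

The plate is loaded: its nose stopped hard against the end stop, the leaf spring lies on top of it, the lift pad has sprung up behind it, and the hand is clear. I handed the job in at about 18 s without seeing the verdict.

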